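# Start a six-minute cure

## Robot

A 7-joint arm with a two-finger parallel gripper is mounted at the origin on the work surface; the furniture and walls round the work are solid. World frame = base frame: x ahead of the robot, y to its left, z up, the work surface at z = 0. Lengths are in m, angles in rad, forces in N, time in s.
With the tool pointing down it reaches from about 0.425 to 0.875 m from the base axis. Payload 4.7 kg.
Tool frame: the origin (TCP) lies midway between the tips of the shut fingers; the grasp point (between the pads) lies ctrl.grasp_offset behind it (ctrl.grasp_offset is the distance from the TCP to the grasp point, in m); z points along the fingers, y is the line along which they close (so a half turn about z gives the same grasp; the last joint's range is limited). The gripper opens to 87 mm and grips with 3 to 60 N. Pads are 19 mm wide; open, the fingers measure 117 mm over their backs; the gripper's body (75 mm by 190 mm) begins 51 mm behind the grasp point.
Start: joints at [-1.321, 0.321, -0.07, 1.45, 0.023, 1.371, -0.057], TCP at [0.152, 0.632, 0.223] pointing down, gripper open.
Joint ranges: [-2.86, 2.86], [-0.3, 2.09], [-1.38, 1.24], [0.06, 2.45], [-1.56, 4.7], [0.09, 2.05], [-2.69, 2.69]. Speed limits (rad/s): [2.57, 2.57, 3.14, 3.14, 3.14, 3.14, 3.14].

## Interface

Orientations are given as a rotation vector (axis times angle).
In Python, from bench import ctrl gives the robot as it stands. The module is installed in compiled form; this text tells all that it offers.
- The arm moves only by the tool jog_arm, never from a script. Its argument "moves" is one flat list of numbers, 7 for each row, row after row: the shift along the tool's x, y, z in units of 30 cm (1.0 is 30 cm), then the turn, a rotation vector about the tool's x, y, z in units of 60 degrees (1.0 is 60 degrees), then the gripper's target within -1 to 1 (fully open at 1, half-way at 0, shut at -1). In form: [x, y, z, wx, wy, wz, fingers, x, y, z, wx, wy, wz, fingers, ...]. A call has exactly 8 rows; each row is the pose to reach, as a shift and turn from the pose commanded when the call began, along the tool's axes at that moment; what a row does not reach only later rows make up. A row lasts 1/8 s, in which the tool goes at most 62.5 mm and 10.7 degrees, less where a joint would pass 70% of its speed; a pose out of reach is approached as far as the arm can. A call with a number of a shift or a turn outside -1 to 1 is refused whole. A call with a gripper value outside its range is refused whole. The fingers move at their own pace and stop on an object; "newtons" is the grip in N (left out, the last holds). Time passes only in rows, so rows that repeat a pose let the fingers close, or fill a call up. It gives the time, the measured TCP pose, the force, the opening and the grip force at its end, in the units of the state.
- ctrl.get_state(): the state, without advancing time (a new reading comes with each control period).
- ctrl.get_image(name): name is "scene" or "top"; returns a dict with "pixels" (400x640x3 uint8, red, green, blue), "fx", "fy", "cx", "cy" (pixels), "xyz" and "rotation" of the camera in the world. Camera axes: x right, y up, looking along -z (the intrinsics and any distortion apply to the point x, -y, -z); pixel columns grow to the right and rows downward; lengths in m; the calibration is good to about 2 mm. A picture is of the moment at which its call begins. There is no depth.
- ctrl.close_job(): hands the job in; it is judged then, once.
The state is a dict: "time": time; "joint_positions": joint angles; "qd": joint speeds; "joint_torque": joint torques, N m; "position": TCP position; "tool_rot": TCP orientation; "ft_force": force on the tool from outside, world axes, zero at the start; "torque": the same for the moment, N m; "grip_width": opening from 0.0 (shut) to 1.0 (fully open); "grip_force": force on a finger pad.
Only numpy, scipy, OpenCV 4.12 (cv2) and the standard library are available. Lean on these libraries where they do the work, as an engineer would, in place of code of your own. Each camera call takes 0.05 s, during which the arm holds its last target. There are 200 camera calls.

## Task

Cure the coated board that lies in the curing box: swing the hood down until it is fully shut, and turn the time dial clockwise, counting its clicks, to 6 (the sixth mark after the zero dot). Only when both are done, throw the start lever over to its rear position; leave the board and the things around the box where they are.

Things in the scene. Friction and masses are not known exactly. Their poses are not given: they have to be found in the camera images.
- cure_box: bench-top lamp curing box, fixed: grey base 58 mm high. Origin on the bench; own x axis to the box's rear, y to its left, z up; spans x -78 to 78, y -180 to 190 mm. Its right part (y -180 to 0) is a chamber whose frame rises to 85 mm, with a glass bed at 70 mm and the hood above. Dial and, left of it, the start lever stand on the console, 58 mm high, at the left (y 0 to 190).
- hood (a joint): angle of the white hood about its hinge in rad: 0 = fully shut on the chamber frame, 1.4 = nearly upright, at most 1.75. The hinge is stiff by friction (0.5 N m; the hood weighs about 0.45 kg), so the hood stays where it is left; pushing it shut takes 1 to 7 N near its free edge.
- hood_hinge (a point): middle of the hood's hinge line, which runs along the box's y axis; in the box's frame at x 72, y -90, z 86 mm; this frame turns with the hood. The hood is 172 mm wide, 145 mm from hinge line to free (front) edge, 36 mm thick; shut, its flat top is 122 mm above the bench. A finger lip 70 mm wide, 5 mm thick sticks out 16 mm from the middle of the free edge.
- hood_edge (a point): middle of the hood's outer top edge at the free end: in the hood's frame (that of hood_hinge, whose axes equal the box's when shut) at x -145, y 0, z 36 mm.
- time_dial (a joint): dial angle in rad, growing clockwise seen from above. Ten click positions 0 to 9, 0.5236 rad (30 degrees) apart, end stops at 0 and 9; position 6 is 3.1416. A spring ball in a notch draws the dial in from up to half a click either side and holds it; passing from notch to notch takes about 0.19 N m (6 N at 30 mm from the axis). Starts at one of positions 0 to 3.
- dial_center (a point): point on the dial's vertical axis, 80 mm above the bench, at half height of its black grip bar; box frame x 0, y 78 mm. The bar is 16 mm wide (28 at the axis), 67 to 93 mm above the bench, and reaches 44 mm from the axis at the pointer end, 40 mm at the other; under it a skirt of 88 mm diameter. Scale round it: a dot at 0, then ticks 1 to 9 clockwise, the fifth longer.
- dial_pointer (a point): pointer end of the dial bar (rounded, white line on top), 44 mm from the axis, at half height. At 0 it points 135 degrees counterclockwise from the box's +x (front left); at 6 it points 45 degrees clockwise from +x (rear right).
- start_lever (a joint): angle of the steel start lever in rad: 0 = off, leaning to the front of the box (-x); 0.9 = on, leaning to the rear (+x). It stays where it is put (friction about 0.08 N m, some 1.5 N at its tip, twice that lower down).
- lever_tip (a point): centre of the ball end (15 mm diameter) of the start lever, 52 mm from its pivot; the bat handle is 12 mm thick towards its end. Off, the tip is about 111 mm above the bench and 23 mm in front of the pivot.
- lever_pivot (a point): pivot of the start lever, in the box's frame at x 25, y 163, z 64 mm; the lever swings in the box's x-z plane.
- coated_board: green circuit board, 55 x 85 x 12 mm, lying loose on the glass bed in the chamber; origin at the centre of its underside. To be left lying.
- dispenser: glass alcohol dispenser with a steel dish on top, 95 mm wide, 96 mm high, loose, left in front of the box; origin at the centre of its underside. Bystander.
- tub: white tub with red cap, 50 mm wide, 56 mm high, loose, right of the box; origin at the centre of its underside. Bystander.
- meter: white hand-held meter standing upright, 31 x 47 mm, 122 mm high, loose, behind the box; origin at the centre of its underside. Bystander.

How it is judged:
By the outcome, as a careful person would: the job done as asked, in the order asked, and still so for the second after the job is handed in, with the robot touching nothing.
It also fails if it takes over 70 s, if anything falls off the work surface, if the arm or the gripper's body presses on something with over 40 N, if the wrist force passes 120 N, or if a joint passes its speed limit or range.

## Working session

There is one attempt and no reset: what is moved stays moved. The work goes in short steps, Python scripts to look and compute and a tool call to move; the robot and the scene stay as the last step left them, time stands still between calls to the robot, and variables do not carry over. Pictures are saved under pics/ and viewed, at most 10 in all, crops included, and the job is handed in when it is done.

Besides the shell and the picture viewer there is one more tool, called as a command line: name --argument value ..., lists and objects as JSON in quotes. jog_arm: Moves the arm, as the interface text tells. Its arguments: {"type":"object","properties":{"moves":{"type":"array"},"newtons":{"type":"number"}},"required":["moves"]}

```bash
mkdir -p pics; python3 - <<'E'
from bench import ctrl
import cv2
for n in("scene","top"):
    im=ctrl.get_image(n); cv2.imwrite(f"pics/{n}0.png",im["pixels"][:,:,::-1])
    print(n,{k:(v if k!="pixels" else 0) for k,v in im.items()})
print(ctrl.get_state(),ctrl.grasp_offset)
E
```

```text
scene {'pixels': 0, 'fx': 378.56016892219924, 'fy': 378.56016892219924, 'cx': 321.0141156130221, 'cy': 198.67600193459688, 'xyz': array([-0.19682877, -0.75515471,  0.63491384]), 'rotation': array([ 1.009105  , -0.42991054, -0.76889147])}
top {'pixels': 0, 'fx': 373.451635502353, 'fy': 373.451635502353, 'cx': 319.2657050954133, 'cy': 193.99324343520777, 'xyz': array([ 0.2970937 , -0.14499891,  1.17779297]), 'rotation': array([ 0.12412584, -0.10897687, -1.57279915])}
{'time': 0.1, 'joint_positions': array([-1.32087453,  0.3217086 , -0.07004618,  1.45156876,  0.02261046,
        1.37080188, -0.05689662]), 'qd': array([-0.00055139, -0.00098423, -0.00045164, -0.00447094, -0.00039503,
       -0.00015093,  0.0015149 ]), 'joint_torque': array([ 3.13807022e-04, -4.92577064e+01, -4.05481188e-01, -3.13394380e+01,
       -6.41397550e-02,  3.97079706e-02,  7.19509717e-05]), 'position': array([0.15182456, 0.63150312, 0.22158884]), 'tool_rot': array([-3.69564902e-01, -3.11969494e+00,  2.66842219e-03]), 'ft_force': array([-0.07808508,  0.59238037,  0.65157448]), 'torque': array([ 0.02429   , -0.00346026,  0.04834475]), 'grip_force': 0.0, 'grip_width': 0.9974582643511835} 0.0187
```

View pics/scene0.png

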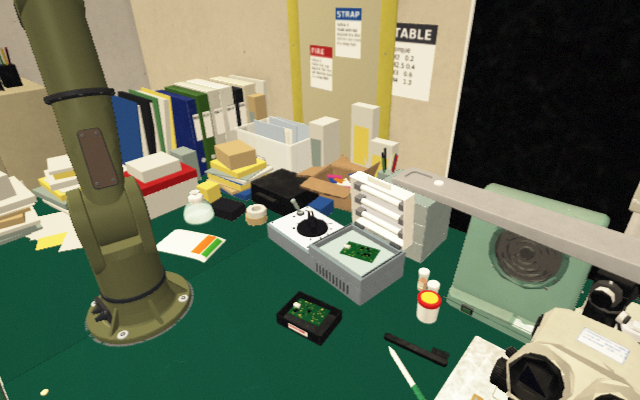

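View pics/top0.png

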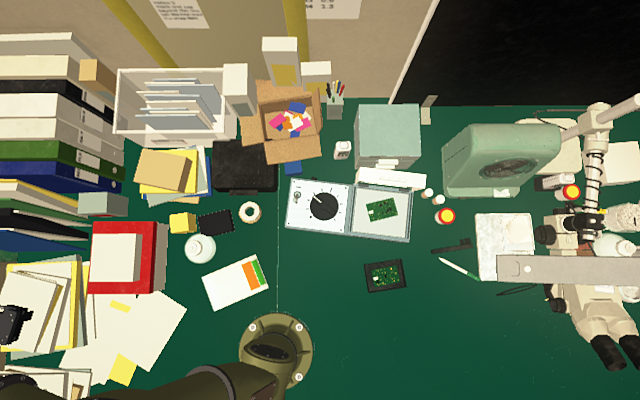

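The top view shows the box with its console at columns 285–352, dial at about (323,206), lever at about (297,195) and chamber with the raised hood at about (390,178). The scene view shows the hood nearly upright at (385,215) and the dial at (312,228). I'll zoom in on both views for corner pixels.

```bash
python3 - <<'E'
import cv2
a=cv2.imread("pics/top0.png")[160:255,275:435]; cv2.imwrite("pics/t1.png",cv2.resize(a,None,fx=5,fy=5,interpolation=cv2.INTER_CUBIC))
a=cv2.imread("pics/scene0.png")[160:305,255:425]; cv2.imwrite("pics/s1.png",cv2.resize(a,None,fx=4,fy=4,interpolation=cv2.INTER_CUBIC))
E
```

```text
(no output)
```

View pics/t1.png

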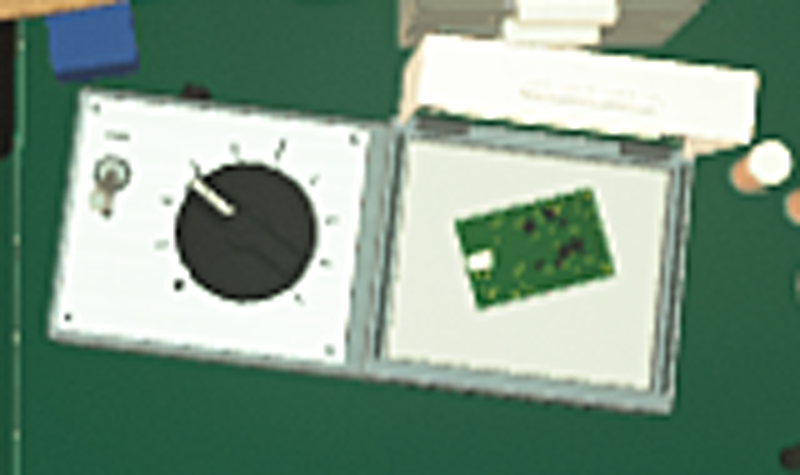

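View pics/s1.png

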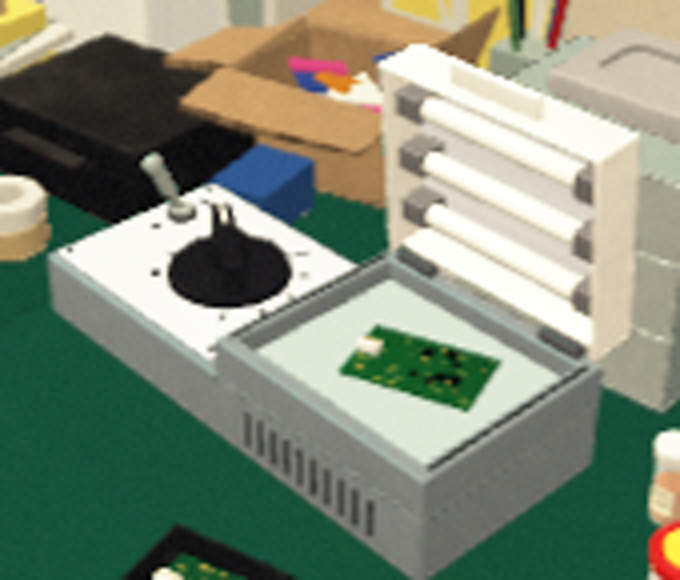

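The zoomed top view shows the dial centre at about (246,232) crop, the scale dot (0) at (180,285), ticks 1–9 clockwise, and the pointer line running (232,212)→(193,180). The lever is at (112,173) leaning to the front, and the box corners are (52,338), (82,90), (672,410) and (692,152). The scene crop confirms the hood stands nearly upright.

```bash
cat > h.py <<'E'
import numpy as np
from scipy.spatial.transform import Rotation as R
C={"top":(373.4516,319.2657,193.9932,[.2970937,-.14499891,1.17779297],[.12412584,-.10897687,-1.57279915]),
"scene":(378.56017,321.0141,198.676,[-.19682877,-.75515471,.63491384],[1.009105,-.42991054,-.76889147])}
def ray(n,u,v):
    f,cx,cy,p,r=C[n]; return np.array(p),R.from_rotvec(r).apply([(u-cx)/f,-(v-cy)/f,-1])
def onz(n,u,v,z):
    p,d=ray(n,u,v); return p+d*(z-p[2])/d[2]
def proj(n,X):
    f,cx,cy,p,r=C[n]; c=R.from_rotvec(r).inv().apply(np.array(X)-p); return cx+f*c[0]/-c[2],cy-f*c[1]/-c[2]
E
python3 - <<'E'
from h import *
np.set_printoptions(precision=4,suppress=True)
t=lambda u,v,z:onz("top",275+u/5-.4,160+v/5-.4,z)
s=lambda u,v,z:onz("scene",255+u/4-.375,160+v/4-.375,z)
box=[((-78,190),(52,338),58),((78,190),(82,90),58),((-78,-180),(672,410),85),((78,-180),(692,155),85)]
P=[];Q=[]
for b,p,z in box: P.append(t(*p,z/1e3)[:2]);Q.append(np.array(b)/1e3)
sb=[((-78,190),(50,260),58),((-78,-180),(428,478),85),((78,-180),(602,370),85)]
for b,p,z in sb: P.append(s(*p,z/1e3)[:2]);Q.append(np.array(b)/1e3)
P=np.array(P);Q=np.array(Q)
P=np.vstack([P,t(246,232,.058)[:2]]);Q=np.vstack([Q,[0,.078]])
U,S,V=np.linalg.svd((Q-Q.mean(0)).T@(P-P.mean(0)));M=(U@V).T
o=P.mean(0)-M@Q.mean(0);yaw=np.arctan2(M[1,0],M[0,0])
print(o,np.degrees(yaw));print((P-(Q@M.T+o))*1e3)
B=lambda X:(M.T@(X[:2]-o))*1e3
print("pointer ends box",B(t(193,180,.093)),B(t(232,212,.093)))
for p in [(180,285),(168,202),(195,165),(281,148)]:print("tick",B(t(*p,.058)))
print("lever tip scene/top",B(s(150,160,.111)),B(t(104,210,.111)))
# hood edge: scene lip/top edge; outer corner in top view
W=lambda x,y,z:np.r_[M@np.array([x,y])+o,z]
for a in (1.2,1.3,1.4,1.5,1.6):
  pts=[]
  for y in(-4,-176):
    x=72+np.cos(a)*-145; z=86+np.sin(a)*145
    u,v=proj("scene",W(x/1e3,y/1e3,z/1e3)); pts.append(((u-255+.375)*4,(v-160+.375)*4))
  print(a,np.round(pts).tolist())
for k,p in dict(dial=(0,.078,.08),pivot=(.025,.163,.064),tip=(.002,.163,.111),hinge=(.072,-.09,.086),sc=(-.073,-.09,.122)).items(): print(k,W(*p))
E
```

```text
[ 0.4178 -0.2258] -6.977332116460534
[[ 1.0731 -3.7382]
 [-2.6892 -1.7489]
 [ 0.9648  0.8803]
 [-4.4137  2.078 ]
 [ 0.7228 -5.2624]
 [ 7.2989  4.9442]
 [-3.4518  2.5296]
 [ 0.4951  0.3176]]
pointer ends box [ 23.2991 112.4241] [ 7.1433 87.475 ]
tick [-35.9893 114.0808]
tick [ 13.1269 127.3587]
tick [ 37.504  113.8292]
tick [53.9123 63.1818]
lever tip scene/top [  7.4958 173.9324] [ -2.5153 160.5172]
1.2 [[334.0, 98.0], [557.0, 204.0]]
1.3 [[350.0, 85.0], [574.0, 188.0]]
1.4 [[367.0, 73.0], [591.0, 173.0]]
1.5 [[383.0, 63.0], [608.0, 162.0]]
1.6 [[400.0, 56.0], [624.0, 152.0]]
dial [ 0.4272 -0.1484  0.08  ]
pivot [ 0.4624 -0.0671  0.064 ]
tip [ 0.4395 -0.0643  0.111 ]
hinge [ 0.4783 -0.3239  0.086 ]
sc [ 0.3344 -0.3063  0.122 ]
```

```bash
cat >> h.py <<'E'
o=np.array([.4178,-.2258]);yaw=np.radians(-6.98)
M=R.from_rotvec([0,0,yaw]).as_matrix()
W=lambda x,y,z:(M@np.array([x,y,0])+np.r_[o,z*1000])/1 if 0 else np.r_[(M@np.array([x,y,0])/1e3)[:2]+o,z/1e3]
B=lambda X:np.r_[(M.T@np.r_[X[:2]-o,0])[:2]*1e3,X[2]*1e3]
def goal(st,bx,ydir):
    """move in tool units to box point bx (mm), tool down, tool y at ydir deg in box frame"""
    T=R.from_rotvec(st["tool_rot"]); a=yaw+np.radians(ydir); best=None
    for k in(0,np.pi):
        y=np.array([np.cos(a+k),np.sin(a+k),0]);z=np.array([0,0,-1.]);G=R.from_matrix(np.c_[np.cross(y,z),y,z])
        w=(T.inv()*G).as_rotvec()
        if best is None or np.linalg.norm(w)<np.linalg.norm(best): best=w
    return T.inv().apply(W(*bx)-st["position"])/.3, best/np.radians(60)
E
python3 - <<'E'
from h import *
from bench import ctrl
np.set_printoptions(precision=3,suppress=True)
def tri(a,b):
    p,d=ray("top",*a);q,e=ray("scene",*b);A=np.c_[d,-e];x=np.linalg.lstsq(A,q-p,rcond=None)[0]
    return p+d*x[0],np.linalg.norm(p+d*x[0]-q-e*x[1])
print("boom",tri((497,256),(408,168)),tri((497,282),(390,172)))
for z in(.1,.15,.2,.25,.3):
  X=onz("top",357,163,z);print("cab",z,X,B(X),proj("scene",X)); 
X=onz("top",342,145,.122);print("meter",B(X))
for a in(45,75): 
  X=W(44*np.cos(np.radians(a)),78+44*np.sin(np.radians(a)),93);u,v=proj("scene",X);print(a,(u-255)*4,(v-160)*4)
st=ctrl.get_state()
T=R.from_rotvec(st["tool_rot"]).as_matrix();print(T)
print(goal(st,(0,-90,330),90),W(0,-90,330))
E
```

```text
boom (array([ 0.283, -0.502,  0.396]), np.float64(0.004499610258988593)) (array([ 0.231, -0.495,  0.404]), np.float64(0.0022968259933788255))
cab 0.1 [ 0.55  -0.247  0.1  ] [133.77   -4.725 100.   ] (np.float64(368.36561933908285), np.float64(210.74486022367898))
cab 0.15 [ 0.538 -0.242  0.15 ] [121.55   -1.466 150.   ] (np.float64(365.0887302776408), np.float64(195.81394039803516))
cab 0.2 [ 0.527 -0.237  0.2  ] [109.331   1.794 200.   ] (np.float64(361.6189497492297), np.float64(180.00412385835378))
cab 0.25 [ 0.515 -0.233  0.25 ] [ 97.111   5.053 250.   ] (np.float64(357.9387296728779), np.float64(163.23545397956565))
cab 0.3 [ 0.503 -0.228  0.3  ] [ 84.892   8.312 300.   ] (np.float64(354.02832684587526), np.float64(145.4179722152439))
meter [176.802  45.581 122.   ]
45 232.97934977393697 202.3183121495863
75 200.91314796672646 206.1262030173549
[[-0.972  0.234 -0.   ]
 [ 0.234  0.972 -0.002]
 [-0.    -0.002 -1.   ]]
(array([-1.564, -2.87 , -0.356]), array([-0.002,  0.   , -0.109])) [ 0.407 -0.315  0.33 ]
```

jog_arm --moves '[-0.1,-0.07,-0.2,0,0,0,-1,-0.25,-0.17,-0.3,0,0,0,-1,-0.4,-0.27,-0.4,0,0,0,-1,-0.55,-0.37,-0.4,0,0,0,-1,-0.7,-0.48,-0.4,0,0,0,-1,-0.85,-0.58,-0.4,0,0,0,-1,-1,-0.68,-0.4,0,0,0,-1,-1,-0.68,-0.4,0,0,0,-1]' --newtons 20

```text
time: 1.1
position: [0.3998, 0.3588, 0.3426]
tool_rot: [0.385, 3.116, -0.002]
ft_force: [-1.1, 0.1, -0.5]
grip_width: 0.168
grip_force: 0.0
```

jog_arm --moves '[-0.1,-0.17,0,0,0,0,-1,-0.2,-0.34,0,0,0,0,-1,-0.3,-0.5,0,0,0,0,-1,-0.4,-0.67,0,0,0,0,-1,-0.5,-0.84,0,0,0,0,-1,-0.6,-1,0,0,0,0,-1,-0.6,-1,0,0,0,0,-1,-0.6,-1,0,0,0,0,-1]'

```text
time: 2.1
position: [0.5006, 0.0313, 0.3422]
tool_rot: [-0.367, -3.119, -0.001]
ft_force: [0.7, 0.0, -0.2]
grip_width: 0.006
grip_force: 0.0
```

```bash
python3 - <<'E'
from h import *
from bench import ctrl
import cv2
np.set_printoptions(precision=3,suppress=True)
st=ctrl.get_state();print(st["position"],B(st["position"]),st["joint_positions"])
print(goal(st,(75,-90,320),90))
E
```

```text
[0.501 0.031 0.342] [ 50.902 265.292 342.213] [-0.644 -0.049  0.511  1.625  0.023  1.561  1.203]
(array([-0.213, -1.168,  0.073]), array([ 0.001, -0.001, -0.108]))
```

jog_arm --moves '[-0.03,-0.16,0,0,0,-0.03,-1,-0.06,-0.32,0.02,0,0,-0.06,-1,-0.1,-0.48,0.03,0,0,-0.1,-1,-0.13,-0.64,0.05,0,0,-0.11,-1,-0.16,-0.8,0.07,0,0,-0.11,-1,-0.2,-0.95,0.08,0,0,-0.11,-1,-0.21,-1,0.08,0,0,-0.11,-1,-0.21,-1,0.08,0,0,-0.11,-1]'

```text
time: 3.1
position: [0.4925, -0.2756, 0.318]
tool_rot: [-0.188, -3.135, -0.0]
ft_force: [0.3, 0.4, 0.1]
grip_width: 0.006
grip_force: 0.0
```

```bash
python3 - <<'E'
from h import *
from bench import ctrl
import cv2
np.set_printoptions(precision=3,suppress=True)
st=ctrl.get_state();print(st["position"],B(st["position"]),st["joint_positions"])
print(goal(st,(78,-90,290),90))
a=ctrl.get_image("scene")["pixels"][110:280,270:430,::-1];a=cv2.resize(a,None,fx=3.5,fy=3.5,interpolation=cv2.INTER_CUBIC)
cv2.imwrite("pics/a1.png",a)
E
```

```text
[ 0.493 -0.276  0.318] [ 80.237 -40.393 318.005] [-0.313  0.132  0.868  1.539 -0.101  1.518  2.007]
(array([ 0.008, -0.165,  0.093]), array([ 0.   , -0.001,  0.002]))
```

View pics/a1.png

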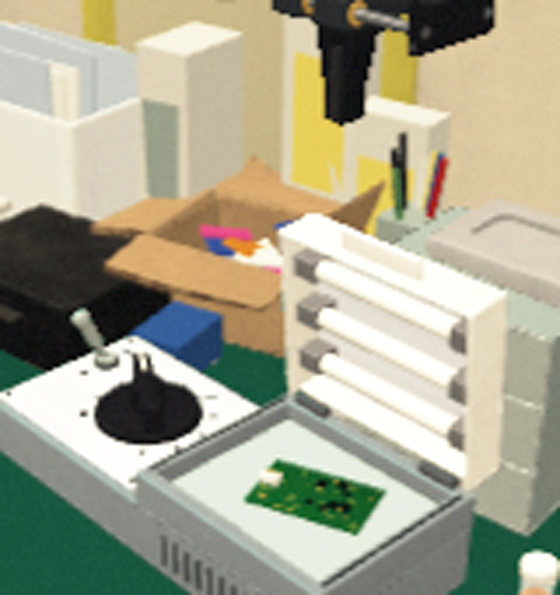

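The tool tip is at about (345,118) in the crop, above and left of the hood. The lip runs (345,240)–(425,275), near the front of the upright hood's edge. The gap behind the hood is tight, so I'll come down behind the lip from above.

jog_arm --moves '[0,-0.08,0,0,0,0,-1,0,-0.16,0,0,0,0,-1,0,-0.16,0.1,0,0,0,-1,0,-0.16,0.2,0,0,0,-1,0,-0.16,0.25,0,0,0,-1,0,-0.16,0.25,0,0,0,-1,0,-0.16,0.25,0,0,0,-1,0,-0.16,0.25,0,0,0,-1]'

```text
time: 4.15
position: [0.4876, -0.3232, 0.2444]
tool_rot: [0.187, 3.134, 0.001]
ft_force: [4.7, 1.8, -0.1]
grip_width: 0.006
grip_force: 1.8
```

```bash
cat > p.py <<'E'
from h import *
from bench import ctrl
import cv2,sys
np.set_printoptions(precision=3,suppress=True)
st=ctrl.get_state();print(st["time"],B(st["position"]),st["joint_positions"],st["ft_force"],st["grip_width"],st["grip_force"])
if len(sys.argv)>1: print(*goal(st,eval(sys.argv[1]),float(sys.argv[2])))
def crop(n,u0,u1,v0,v1,f,out): cv2.imwrite(out,cv2.resize(ctrl.get_image(n)["pixels"][v0:v1,u0:u1,::-1],None,fx=f,fy=f,interpolation=cv2.INTER_CUBIC))
if len(sys.argv)>3: crop(*eval(sys.argv[3]))
E
python3 p.py "(55,-90,235)" 90 "('scene',310,430,130,250,5,'pics/a2.png')"
```

```text
4.15 [ 81.149 -88.202 244.364] [-0.219  0.226  0.892  1.615 -0.18   1.385  2.146] [ 4.718  1.846 -0.141] 0.00622410131598567 1.8144067495455585
[ 0.087 -0.006  0.031] [0.001 0.002 0.003]
```

View pics/a2.png

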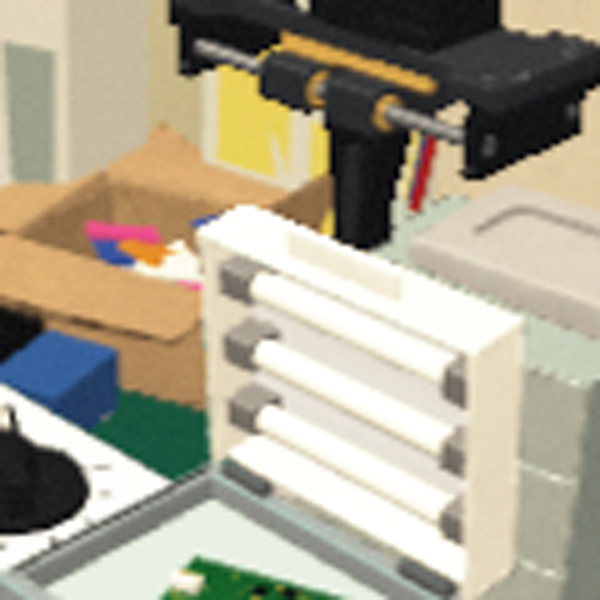

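The finger stands behind the lip, tip at about (365,245) in the crop and hidden by the hood's top edge. The 4.7 N along +x shows light contact. Now I'll pull forward along the arc.

jog_arm --moves '[0.025,0,0.005,0,0,0,-1,0.05,0,0.01,0,0,0,-1,0.1,0,0.02,0,0,0,-1,0.15,0,0.03,0,0,0,-1,0.19,0,0.04,0,0,0,-1,0.225,0,0.055,0,0,0,-1,0.225,0,0.055,0,0,0,-1,0.225,0,0.055,0,0,0,-1]'

```text
time: 5.2
position: [0.4184, -0.3162, 0.2268]
tool_rot: [-0.19, -3.134, -0.0]
ft_force: [0.1, -0.7, -0.1]
grip_width: 0.003
grip_force: 0.1
```

```bash
python3 p.py "(-10,-90,216)" 90 "('scene',290,430,130,260,4,'pics/a3.png')"
```

```text
5.2 [ 11.608 -89.625 226.784] [-0.274  0.05   0.908  1.78  -0.039  1.333  2.092] [ 0.057 -0.655 -0.071] 0.0034859579411800385 0.12075416219886392
[ 0.072 -0.001  0.036] [ 0.    -0.002  0.001]
```

View pics/a3.png

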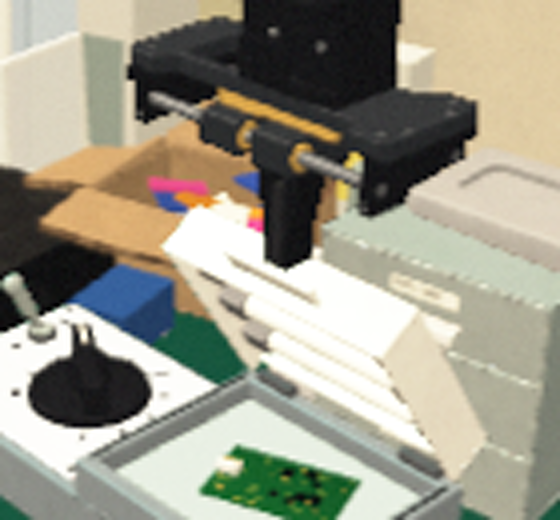

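The hood now leans forward with the finger behind its lip, tip at about (288,265) in the crop. I'll continue down the arc, then lift.

jog_arm --moves '[0.035,0,0.018,0,0,0,-1,0.07,0,0.036,0,0,0,-1,0.1,0,0.057,0,0,0,-1,0.13,0,0.08,0,0,0,-1,0.16,0,0.108,0,0,0,-1,0.187,0,0.137,0,0,0,-1,0.23,0,0.197,0,0,0,-1,0.23,0,0.197,0,0,0,-1]'

```text
time: 6.25
position: [0.3438, -0.3067, 0.1649]
tool_rot: [-0.192, -3.124, -0.007]
ft_force: [-8.6, 1.2, -0.6]
grip_width: 0.005
grip_force: 4.5
```

```bash
python3 p.py "(-45,-90,220)" 90
```

```text
6.25 [-63.578 -89.334 164.949] [-0.266 -0.101  0.901  1.994  0.087  1.223  2.05 ] [-8.618  1.224 -0.615] 0.005406471561850892 4.467243902909104
[-0.06  -0.002 -0.184] [ 0.003 -0.011 -0.001]
```

jog_arm --moves '[0.03,0,-0.05,0,0,0,-1,0.03,0,-0.15,0,0,0,-1,0,0,-0.2,0,0,0,-1,-0.08,0,-0.2,0,0,0,-1,-0.08,0,-0.1,0,0,0,-1,-0.08,0,-0.03,0,0,0,-1,-0.08,0,0.04,0,0,0,-1,-0.08,0,0.04,0,0,0,-1]'

```text
time: 7.25
position: [0.3733, -0.3099, 0.1541]
tool_rot: [-0.189, -3.132, -0.001]
ft_force: [-0.6, -0.4, -0.6]
grip_width: 0.005
grip_force: 0.0
```

```bash
python3 p.py "(-35,-90,123)" 90
```

```text
7.25 [-33.968 -88.925 154.092] [-0.276 -0.004  0.924  1.962  0.005  1.186  2.096] [-0.561 -0.377 -0.623] 0.0054453705438232275 0.0
[ 0.003 -0.004  0.104] [ 0.    -0.004  0.001]
```

Press on down to 120 mm in small steps.

jog_arm --moves '[0,0,0.02,0,0,0,-1,0,0,0.04,0,0,0,-1,0,0,0.06,0,0,0,-1,0,0,0.08,0,0,0,-1,0,0,0.095,0,0,0,-1,0,0,0.105,0,0,0,-1,0,0,0.115,0,0,0,-1,0,0,0.115,0,0,0,-1]'

```text
time: 8.25
position: [0.3745, -0.3106, 0.1224]
tool_rot: [-0.189, -3.135, -0.002]
ft_force: [-4.8, 2.7, 11.5]
grip_width: 0.006
grip_force: 5.7
```

```bash
python3 p.py "(-35,-90,123)" 90
```

```text
8.25 [-32.667 -89.482 122.377] [-0.263  0.05   0.934  1.998 -0.045  1.116  2.141] [-4.769  2.737 11.501] 0.006229709053796465 5.735294973710552
[ 0.008 -0.002 -0.002] [ 0.001 -0.     0.001]
```

jog_arm --moves '[0,0,0.012,0,0,0,-1,0,0,0.012,0,0,0,-1,0,0,-0.1,0,0,0,-1,0,0,-0.25,0,0,0,-1,0,0,-0.3,0,0,0,-1,0,0,-0.3,0,0,0,-1,0,0,-0.3,0,0,0,-1,0,0,-0.3,0,0,0,-1]'

```text
time: 9.25
position: [0.3739, -0.3102, 0.2101]
tool_rot: [-0.189, -3.133, -0.001]
ft_force: [-0.2, 0.7, -0.0]
grip_width: 0.006
grip_force: 0.0
```

```bash
cat > d.py <<'E'
from h import *
from bench import ctrl
import cv2,sys
t=ctrl.get_image("top")["pixels"];s=ctrl.get_image("scene")["pixels"]
a=cv2.resize(t[170:245,285:365,::-1],None,fx=5,fy=5,interpolation=cv2.INTER_CUBIC)
b=cv2.resize(s[190:250,275:355,::-1],None,fx=5,fy=5,interpolation=cv2.INTER_CUBIC)
cv2.imwrite(sys.argv[1],np.vstack([a[:,:400],b[:200,:400]])[:600])
cv2.imwrite("full_s.png",s[:,:,::-1]);cv2.imwrite("full_t.png",t[:,:,::-1])
# light pixels within the skirt
for n,I in(("top",t),("scene",s)):
    for v in range(400):
        for u in range(640):
            if I[v,u].min()>70:
                X=B(onz(n,u,v,.093)); r=np.hypot(X[0],X[1]-78)
                if r<40: print(n,u,v,I[v,u],X[:2].round(),round(r),round(np.degrees(np.arctan2(X[1]-78,X[0]))))
E
python3 d.py pics/d1.png; python3 p.py "(0,78,170)" 120
```

```text
top 320 192 [228 245 226] [36. 94.] 39 24
top 321 192 [225 241 222] [37. 91.] 39 19
top 322 192 [159 171 157] [37. 88.] 38 15
top 323 192 [117 129 116] [37. 85.] 38 11
top 324 192 [169 185 167] [38. 82.] 38 6
top 325 192 [170 184 167] [38. 79.] 38 2
top 326 192 [167 180 163] [38. 76.] 38 -3
top 327 192 [185 200 182] [39. 73.] 39 -7
top 328 192 [246 255 244] [39. 70.] 40 -11
top 318 193 [208 224 205] [33. 99.] 39 33
top 319 193 [80 88 78] [33. 96.] 38 29
top 328 193 [92 99 88] [36. 70.] 37 -12
top 329 193 [170 186 168] [36. 67.] 38 -17
top 330 193 [192 208 190] [37. 64.] 39 -21
top 316 194 [214 231 212] [ 29. 105.] 39 43
top 317 194 [88 95 83] [ 29. 102.] 38 39
top 331 194 [142 155 141] [34. 61.] 38 -26
top 332 194 [242 254 241] [34. 58.] 40 -30
top 315 195 [85 93 84] [ 26. 107.] 39 49
top 332 195 [88 96 85] [31. 58.] 37 -33
top 333 195 [188 203 186] [32. 55.] 39 -36
top 314 196 [255 255 228] [ 22. 110.] 39 55
top 315 196 [111 115  95] [ 23. 107.] 37 52
top 334 196 [150 164 148] [29. 52.] 39 -42
top 313 197 [129 135 111] [ 19. 112.] 39 61
top 314 197 [255 255 243] [ 19. 110.] 37 58
to
[... 8505 characters left out ...]
250] [-32.  93.] 36 154
scene 300 221 [246 244 237] [-30.  92.] 33 156
scene 301 221 [164 160 148] [-28.  90.] 31 157
scene 323 221 [76 74 71] [15. 49.] 32 -62
scene 324 221 [169 166 156] [17. 48.] 35 -61
scene 325 221 [244 243 236] [19. 46.] 37 -60
scene 326 221 [253 253 250] [21. 44.] 40 -59
scene 298 222 [250 249 244] [-37.  91.] 40 160
scene 299 222 [215 212 198] [-35.  90.] 37 162
scene 300 222 [120 117 109] [-33.  88.] 35 164
scene 325 222 [161 158 148] [16. 42.] 39 -67
scene 299 223 [80 78 74] [-38.  86.] 39 169
9.35 [-33.092 -89.274 210.483] [-0.297 -0.076  0.908  1.887  0.063  1.304  2.042] [-0.256  0.521 -0.867] 0.006396043099610095 0.0
[-0.111  0.557  0.135] [ 0.001 -0.002 -0.499]
```

View pics/d1.png

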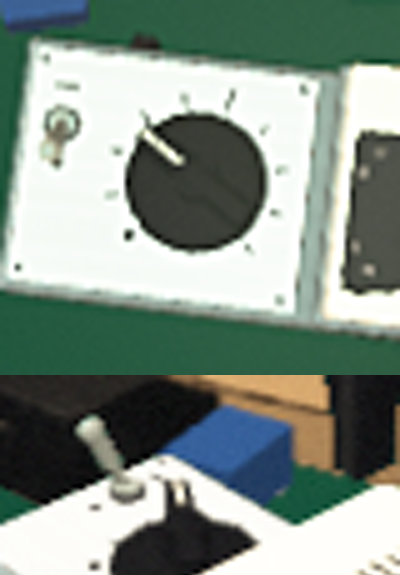

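Both views put the pointer between ticks 2 and 3, at about 57° (line (182,163)→(145,133) in the upper crop). The hood is shut. I'll grip the bar, turn it, and check again after release. First I move above the dial, turning the tool clockwise so joint 7 keeps its range.

jog_arm --moves '[0,0.1,0,0,0,0.12,-1,-0.02,0.2,0,0,0,0.28,-1,-0.05,0.3,0.02,0,0,0.44,0,-0.08,0.4,0.05,0,0,0.6,0,-0.1,0.5,0.08,0,0,0.76,0,-0.111,0.557,0.1,0,0,0.92,0,-0.111,0.557,0.12,0,0,1,0,-0.111,0.557,0.12,0,0,1,0]'

```text
time: 10.35
position: [0.4272, -0.1486, 0.1746]
tool_rot: [-1.729, -2.621, 0.002]
ft_force: [0.1, -0.3, 0.3]
grip_width: 0.488
grip_force: 0.0
```

```bash
python3 p.py "(0,78,140)" -32
```

```text
10.35 [ -0.037  77.734 174.638] [-0.345 -0.107  0.591  1.999  0.063  1.233  0.626] [ 0.114 -0.339  0.344] 0.48768057225373845 0.0
[0.001 0.001 0.115] [-0.002  0.     1.036]
```

jog_arm --moves '[0,0,0,0,0,0.16,0,0,0,0.02,0,0,0.32,0,0,0,0.04,0,0,0.48,0,0,0,0.06,0,0,0.64,0,0,0,0.08,0,0,0.8,0,0,0,0.1,0,0,0.95,0,0,0,0.12,0,0,1,0,0,0,0.12,0,0,1,0]'

```text
time: 11.35
position: [0.4274, -0.1491, 0.1392]
tool_rot: [-2.809, -1.405, 0.001]
ft_force: [-0.3, -0.4, -0.6]
grip_width: 0.502
grip_force: 0.0
```

```bash
python3 p.py "(0,78,73)" -33
```

```text
11.35 [  0.169  77.264 139.178] [-0.282 -0.063  0.546  2.043  0.036  1.154 -0.395] [-0.276 -0.39  -0.598] 0.5019428403193772 0.0
[ 0.002 -0.002  0.221] [-0.001  0.     0.052]
```

jog_arm --moves '[0,0,0.05,0,0,0.05,0,0,0,0.1,0,0,0.05,0,0,0,0.14,0,0,0.05,0,0,0,0.18,0,0,0.05,0,0,0,0.2,0,0,0.05,0,0,0,0.215,0,0,0.05,0,0,0,0.215,0,0,0.05,-1,0,0,0.215,0,0,0.05,-1]' --newtons 40

```text
time: 12.35
position: [0.4281, -0.1489, 0.0753]
tool_rot: [2.846, 1.33, 0.001]
ft_force: [-0.4, -0.2, 0.2]
grip_width: 0.354
grip_force: 0.0
```

```bash
python3 p.py "(0,78,73)" -33; python3 -c "
from bench import ctrl
print(ctrl.get_state()['torque'])"
```

```text
12.35 [ 0.836 77.588 75.282] [-0.272  0.025  0.56   2.111 -0.016  1.008 -0.401] [-0.353 -0.156  0.151] 0.35359618080485405 0.0
[-0.    -0.003  0.008] [ 0.001 -0.     0.001]
[-0.11525808  0.07077162  0.01859115]
```

jog_arm --moves '[0,0,0,0,0,0,-1,0,0,0,0,0,0,-1,0,0,0,0,0,0,-1,0,0,0,0,0,0,-1,0,0,0,0,0,0,-1,0,0,0,0,0,0,-1,0,0,0,0,0,0,-1,0,0,0,0,0,0,-1]'

```text
time: 13.35
position: [0.4271, -0.148, 0.0751]
tool_rot: [-2.844, -1.329, 0.001]
ft_force: [-2.9, 3.1, 6.2]
grip_width: 0.311
grip_force: 40.0
```

```bash
python3 p.py "(0,78,73)" -33; python3 -c "
from bench import ctrl
print(ctrl.get_state()['torque'])"
```

```text
13.35 [-0.23  78.306 75.144] [-0.272  0.025  0.559  2.112 -0.017  1.011 -0.401] [-2.883  3.055  6.228] 0.3112051815017989 40.00153720378876
[-0.     0.001  0.007] [-0.002 -0.     0.001]
[ 0.64814359  1.09556088 -0.07112945]
```

jog_arm --moves '[0,0,0,0,0,0.12,-1,0,0,0,0,0,0.24,-1,0,0,0,0,0,0.36,-1,0,0,0,0,0,0.48,-1,0,0,0,0,0,0.6,-1,0,0,0,0,0,0.72,-1,0,0,0,0,0,0.85,-1,0,0,0,0,0,0.85,-1]'

```text
time: 14.35
position: [0.4265, -0.1466, 0.0751]
tool_rot: [-3.138, 0.025, 0.005]
ft_force: [-5.9, 6.2, 9.2]
grip_width: 0.309
grip_force: 40.0
```

```bash
python3 p.py "(0,78,75)" -33; python3 -c "
from bench import ctrl
print(ctrl.get_state()['torque'])"
```

```text
14.35 [-1.003 79.648 75.113] [-0.287  0.024  0.573  2.113 -0.019  1.013 -1.291] [-5.946  6.154  9.221] 0.3091245623593108 40.005120635032654
[0.003 0.006 0.   ] [-0.005  0.001 -0.849]
[1.44698098 1.61843289 0.08958016]
```

jog_arm --moves '[0,0,0,0,0,0.12,-1,0,0,0,0,0,0.24,-1,0,0,0,0,0,0.36,-1,0,0,0,0,0,0.48,-1,0,0,0,0,0,0.6,-1,0,0,0,0,0,0.72,-1,0,0,0,0,0,0.85,-1,0,0,0,0,0,0.85,-1]'

```text
time: 15.35
position: [0.4271, -0.1453, 0.0751]
tool_rot: [-2.821, 1.373, 0.007]
ft_force: [-4.7, 10.0, 7.6]
grip_width: 0.309
grip_force: 40.0
```

```bash
python3 p.py "(0,78,75)" -135; python3 -c "
from bench import ctrl
print(ctrl.get_state()['torque'])"
```

```text
15.35 [-0.518 81.047 75.128] [-0.302  0.024  0.587  2.113 -0.021  1.012 -2.181] [-4.703 10.032  7.589] 0.3087254406604027 40.0058788061142
[0.008 0.006 0.   ] [-0.002  0.005  0.001]
[ 2.12773658  1.20477109 -0.11122365]
```

jog_arm --moves '[0,0,0,0,0,0,-0.1,0,0,0,0,0,0,-0.1,0,0,0,0,0,0,-0.1,0,0,-0.1,0,0,0,-0.1,0,0,-0.25,0,0,0,-0.1,0.1,0.1,-0.35,0,0,0,-0.1,0.25,0.25,-0.4,0,0,0,-0.1,0.4,0.4,-0.4,0,0,0,-1]'

```text
time: 16.35
position: [0.4086, -0.3156, 0.1967]
tool_rot: [-2.825, 1.373, -0.007]
ft_force: [1.5, -0.4, -1.2]
grip_width: 0.4
grip_force: 0.0
```

```bash
sed -i 's/^for n,I in.*/for n,I in(("top",t),):/; s/print(n,u,v.*/print(u,v,I[v,u].min(),X[:2].round(),round(r),round(np.degrees(np.arctan2(X[1]-78,X[0]))))/; s/r<40/r<34/' d.py; python3 d.py pics/d2.png; python3 p.py "(-25,163,150)" -90
```

```text
332 197 127 [26. 57.] 33 -39
331 198 169 [22. 60.] 29 -39
332 198 255 [23. 57.] 31 -43
333 198 253 [23. 54.] 33 -46
330 199 159 [19. 62.] 25 -40
331 199 237 [19. 59.] 27 -44
332 199 229 [20. 56.] 29 -48
333 199 108 [20. 54.] 32 -51
328 200 106 [15. 68.] 18 -34
329 200 189 [16. 65.] 20 -40
330 200 185 [16. 62.] 23 -45
331 200 166 [16. 59.] 25 -49
327 201 145 [12. 70.] 14 -32
328 201 255 [12. 67.] 16 -40
329 201 211 [13. 65.] 19 -47
330 201 107 [13. 62.] 21 -51
327 202 145 [ 9. 70.] 12 -41
328 202 246 [ 9. 67.] 14 -49
329 202 109 [10. 64.] 17 -55
328 203 71 [ 7. 67.] 13 -60
16.45 [ -1.123 -96.586 195.964] [-0.153  0.044  0.798  1.842 -0.028  1.265 -1.835] [ 0.577 -0.148  0.258] 0.3239103810805299 0.0
[-0.674 -0.549  0.148] [ 0.005 -0.003 -0.76 ]
```

View pics/d2.png

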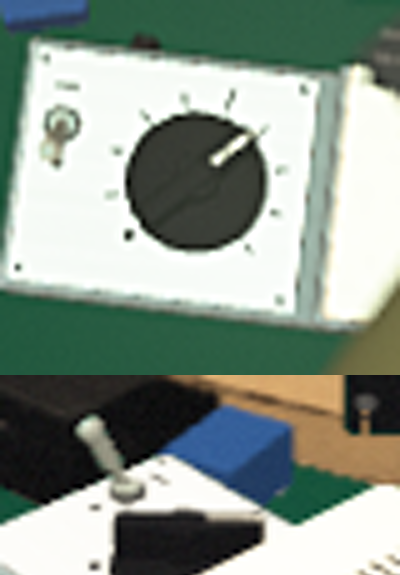

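The pointer line (212,163)→(250,135) now aims at tick 6, bearing about -43°. The start reading lay between ticks, so I'll check that this is a real notch: regrip, nudge the dial about 9° counterclockwise, release, and see if it springs back.

```bash
python3 p.py "(0,78,76)" -135
```

```text
16.45 [ -1.123 -96.586 195.964] [-0.153  0.044  0.798  1.842 -0.028  1.265 -1.835] [ 0.577 -0.148  0.258] 0.3239103810805299 0.0
[-0.415 -0.411  0.396] [ 0.003 -0.005 -0.01 ]
```

jog_arm --moves '[-0.15,-0.15,0,0,0,0,-0.1,-0.3,-0.3,0,0,0,0,-0.1,-0.41,-0.41,0.05,0,0,0,-0.1,-0.41,-0.41,0.2,0,0,0,-0.1,-0.41,-0.41,0.3,0,0,0,-0.1,-0.41,-0.41,0.395,0,0,0,-0.1,-0.41,-0.41,0.395,0,0,0,-0.2,-0.41,-0.41,0.395,0,0,0,-1]'

```text
time: 17.45
position: [0.4268, -0.1418, 0.0763]
tool_rot: [2.822, -1.374, -0.005]
ft_force: [-7.5, -6.0, -2.9]
grip_width: 0.355
grip_force: 4.9
```

jog_arm --moves '[0,0,0,0,0,0,-1,0,0,0,0,0,0,-1,0,0,0,0,0,0,-1,0,0,0,0,0,0,-1,0,0,0,0,0,0,-1,0,0,0,0,0,-0.07,-1,0,0,0,0,0,-0.15,-1,0,0,0,0,0,-0.15,-1]'

```text
time: 18.45
position: [0.425, -0.1433, 0.0762]
tool_rot: [2.919, -1.15, -0.009]
ft_force: [-8.6, -6.3, -1.4]
grip_width: 0.309
grip_force: 40.0
```

```bash
python3 p.py "(0,78,76)" -135;python3 -c "
from bench import ctrl
print(ctrl.get_state()['torque'])"
```

```text
18.45 [-2.897 82.756 76.238] [-0.339  0.017  0.612  2.117 -0.007  1.017 -2.045] [-8.58  -6.255 -1.449] 0.30850563312614776 39.99853312969208
[0.017 0.007 0.001] [0.006 0.003 0.15 ]
[-1.30553963  2.08282462 -0.09976176]
```

jog_arm --moves '[0,0,0,0,0,-0.15,-0.1,0,0,0,0,0,-0.15,-0.1,0,0,0,0,0,-0.15,-0.1,0,0,-0.1,0,0,-0.15,-0.1,0,0,-0.25,0,0,-0.15,-0.1,0.1,0.1,-0.35,0,0,-0.15,-0.1,0.25,0.25,-0.4,0,0,-0.15,-0.1,0.4,0.4,-0.4,0,0,-0.15,-1]'

```text
time: 19.45
position: [0.4376, -0.3079, 0.1995]
tool_rot: [-3.005, 0.913, -0.012]
ft_force: [1.3, -0.0, -0.3]
grip_width: 0.398
grip_force: 0.0
```

```bash
python3 d.py d3.png; python3 p.py
```

```text
327 194 99 [33. 73.] 33 -9
327 195 138 [30. 72.] 30 -11
328 195 242 [30. 69.] 31 -16
326 196 93 [26. 75.] 27 -7
327 196 207 [27. 72.] 27 -13
328 196 178 [27. 69.] 29 -18
326 197 149 [23. 75.] 24 -8
327 197 255 [24. 72.] 25 -15
326 198 174 [21. 74.] 21 -10
327 198 223 [21. 71.] 22 -18
325 199 105 [17. 77.] 17 -4
326 199 217 [18. 74.] 18 -13
327 199 124 [18. 71.] 19 -21
325 200 146 [14. 77.] 14 -6
326 200 247 [15. 74.] 15 -17
325 201 114 [11. 76.] 12 -9
326 201 175 [12. 73.] 13 -22
19.55 [ 27.09  -85.497 198.214] [-0.186  0.098  0.813  1.799 -0.07   1.27  -1.528] [-0.793 -0.834 -0.275] 0.32084753869981425 0.0
```

The rows while releasing turned it a further 9°, so the dial went past halfway and snapped to about -14°, which is position 5. The notches do sit on the ticks. I'll turn it one click clockwise again.

```bash
python3 p.py "(0,78,76)" -105
```

```text
19.55 [ 27.09  -85.497 198.214] [-0.186  0.098  0.813  1.799 -0.07   1.27  -1.528] [-0.793 -0.834 -0.275] 0.32084753869981425 0.0
[-0.334 -0.443  0.403] [ 0.005 -0.005 -0.209]
```

jog_arm --moves '[-0.12,-0.15,0,0,0,-0.1,-0.1,-0.24,-0.3,0,0,0,-0.2,-0.1,-0.334,-0.443,0.05,0,0,-0.2,-0.1,-0.334,-0.443,0.15,0,0,-0.2,-0.1,-0.334,-0.443,0.25,0,0,-0.2,-0.1,-0.334,-0.443,0.35,0,0,-0.2,-0.1,-0.334,-0.443,0.4,0,0,-0.2,-0.1,-0.334,-0.443,0.4,0,0,-0.2,-0.1]'

```text
time: 20.55
position: [0.4257, -0.1396, 0.0762]
tool_rot: [-3.084, 0.597, 0.001]
ft_force: [-0.4, 0.5, 0.4]
grip_width: 0.452
grip_force: 0.0
```

jog_arm --moves '[0,0,0,0,0,0,-1,0,0,0,0,0,0,-1,0,0,0,0,0,0,-1,0,0,0,0,0,0,-1,0,0,0,0,0,0,-1,0,0,0,0,0,0,-1,0,0,0,0,0,0,-1,0,0,0,0,0,0,-1]'

```text
time: 21.55
position: [0.4242, -0.1447, 0.0768]
tool_rot: [3.078, -0.6, -0.001]
ft_force: [-3.7, -11.3, -2.9]
grip_width: 0.309
grip_force: 40.0
```

```bash
python3 p.py "(0,78,76)" -135
```

```text
21.55 [-3.472 81.308 76.827] [-0.377  0.008  0.651  2.123  0.001  1.013 -1.682] [ -3.666 -11.329  -2.924] 0.30921975637298427 39.99972224235535
[0.014 0.008 0.003] [ 0.005 -0.002  0.499]
```

jog_arm --moves '[0,0,0,0,0,0.12,-1,0,0,0,0,0,0.25,-1,0,0,0,0,0,0.38,-1,0,0,0,0,0,0.5,-1,0,0,0,0,0,0.51,-1,0,0,0,0,0,0.51,-0.1,0,0,0,0,0,0.51,-0.1,0,0,0,0,0,0.51,-0.1]'

```text
time: 22.55
position: [0.4265, -0.1397, 0.077]
tool_rot: [-2.817, 1.388, -0.002]
ft_force: [0.5, 0.1, -0.2]
grip_width: 0.439
grip_force: 0.0
```

jog_arm --moves '[0,0,-0.15,0,0,0,-0.1,0,0,-0.3,0,0,0,-0.1,0,0,-0.4,0,0,0,-0.1,0.1,0.1,-0.4,0,0,0,-0.1,0.2,0.2,-0.4,0,0,0,-1,0.3,0.3,-0.4,0,0,0,-1,0.4,0.4,-0.4,0,0,0,-1,0.4,0.4,-0.4,0,0,0,-1]'

```text
time: 23.55
position: [0.4025, -0.3117, 0.1969]
tool_rot: [2.812, -1.397, 0.002]
ft_force: [0.3, 0.5, -0.0]
grip_width: 0.084
grip_force: 0.0
```

```bash
python3 d.py pics/d4.png; python3 p.py "(-35,163,150)" -90
```

```text
332 197 128 [26. 57.] 33 -39
331 198 169 [22. 60.] 29 -39
332 198 255 [23. 57.] 31 -43
333 198 253 [23. 54.] 33 -46
330 199 159 [19. 62.] 25 -40
331 199 237 [19. 59.] 27 -44
332 199 228 [20. 56.] 29 -48
333 199 109 [20. 54.] 32 -51
328 200 107 [15. 68.] 18 -34
329 200 188 [16. 65.] 20 -40
330 200 185 [16. 62.] 23 -45
331 200 167 [16. 59.] 25 -49
327 201 145 [12. 70.] 14 -32
328 201 255 [12. 67.] 16 -40
329 201 210 [13. 65.] 19 -47
330 201 107 [13. 62.] 21 -51
327 202 146 [ 9. 70.] 12 -41
328 202 246 [ 9. 67.] 14 -49
329 202 109 [10. 64.] 17 -55
23.65 [ -3.928 -83.217 196.359] [-0.251  0.019  0.871  1.86  -0.016  1.27  -1.863] [0.149 0.141 1.123] 0.028985310635540655 0.0
[-0.658 -0.501  0.155] [-0.001  0.    -0.759]
```

View pics/d4.png

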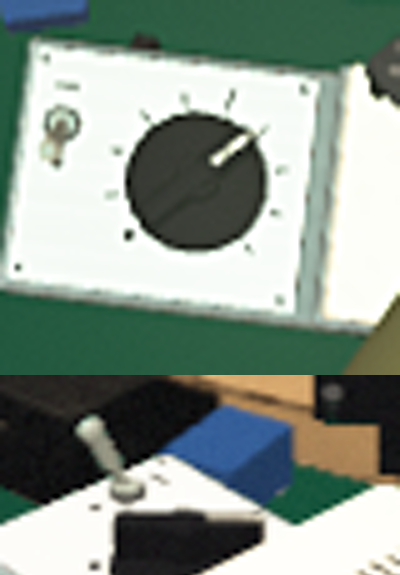

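Position 6 is confirmed: the same pixels as before, with the pointer line (212,163)→(250,135) aimed at tick 6. Now the lever: shut fingers, approach from the front.

```bash
python3 p.py "(-22,163,150)" -90
```

```text
23.65 [ -3.928 -83.217 196.359] [-0.251  0.019  0.871  1.86  -0.016  1.27  -1.863] [0.149 0.141 1.123] 0.028985310635540655 0.0
[-0.628 -0.532  0.155] [-0.001  0.    -0.759]
```

jog_arm --moves '[-0.12,-0.1,0,0,0,-0.12,-1,-0.24,-0.2,0,0,0,-0.27,-1,-0.36,-0.3,0,0,0,-0.43,-1,-0.48,-0.39,0,0,0,-0.6,-1,-0.58,-0.48,0.05,0,0,-0.76,-1,-0.63,-0.53,0.1,0,0,-0.76,-1,-0.63,-0.53,0.15,0,0,-0.76,-1,-0.63,-0.53,0.15,0,0,-0.76,-1]'

```text
time: 24.65
position: [0.4136, -0.062, 0.1504]
tool_rot: [3.135, -0.189, -0.003]
ft_force: [-0.4, -0.3, -0.2]
grip_width: 0.006
grip_force: 0.0
```

```bash
python3 p.py "(-22,163,97)" -90
```

```text
24.65 [-24.053 162.107 150.39 ] [-0.539 -0.175  0.575  2.099  0.103  1.193 -1.7  ] [-0.372 -0.283 -0.179] 0.006051995477498496 0.0
[ 0.007 -0.003  0.178] [0.001 0.002 0.001]
```

jog_arm --moves '[0,0,0.04,0,0,0,-1,0,0,0.08,0,0,0,-1,0,0,0.12,0,0,0,-1,0,0,0.15,0,0,0,-1,0,0,0.178,0,0,0,-1,0,0,0.178,0,0,0,-1,0,0,0.178,0,0,0,-1,0,0,0.178,0,0,0,-1]'

```text
time: 25.65
position: [0.4151, -0.0616, 0.0984]
tool_rot: [-3.136, 0.189, -0.001]
ft_force: [0.2, -0.7, -0.4]
grip_width: 0.006
grip_force: 0.0
```

```bash
python3 p.py "(24,163,97)" -90
```

```text
25.65 [-22.643 162.662  98.365] [-0.539 -0.105  0.601  2.161  0.068  1.068 -1.664] [ 0.188 -0.723 -0.371] 0.006148754500963496 0.0
[ 0.155 -0.001  0.005] [-0.    -0.001  0.001]
```

jog_arm --moves '[0.03,0,0,0,0,0,-1,0.06,0,0,0,0,0,-1,0.08,0,0,0,0,0,-1,0.1,0,0,0,0,0,-1,0.12,0,0,0,0,0,-1,0.14,0,0,0,0,0,-1,0.155,0,0,0,0,0,-1,0.155,0,0,0,0,0,-1]'

```text
time: 26.65
position: [0.4611, -0.0675, 0.0977]
tool_rot: [3.135, -0.19, 0.0]
ft_force: [-0.8, 0.7, -0.6]
grip_width: 0.005
grip_force: 0.5
```

```bash
python3 p.py "(34,163,97)" -90
```

```text
26.65 [ 23.709 162.372  97.742] [-0.532  0.023  0.633  2.063 -0.015  1.06  -1.583] [-0.759  0.724 -0.646] 0.0047812268303130375 0.5108122620731592
[ 0.034 -0.002  0.002] [ 0.001 -0.     0.001]
```

Push on gently to feel the stop.

jog_arm --moves '[0.01,0,0,0,0,0,-1,0.018,0,0,0,0,0,-1,0.025,0,0,0,0,0,-1,0.03,0,0,0,0,0,-1,0.034,0,0,0,0,0,-1,0.037,0,0,0,0,0,-1,0.04,0,0,0,0,0,-1,0.04,0,0,0,0,0,-1]'

```text
time: 27.65
position: [0.4653, -0.068, 0.0968]
tool_rot: [-3.134, 0.19, 0.027]
ft_force: [-21.3, 2.5, 15.2]
grip_width: 0.004
grip_force: 12.3
```

```bash
python3 p.py
```

```text
27.65 [ 28.002 162.435  96.831] [-0.527  0.053  0.638  2.041 -0.037  1.076 -1.563] [-21.326   2.507  15.171] 0.004335234456759622 12.346453964710236
```

The stop is felt: 21 N at x 28 mm. I'll back off and rise clear.

jog_arm --moves '[-0.04,0,0,0,0,0,-1,-0.1,0,0,0,0,0,-1,-0.1,0,-0.15,0,0,0,-1,-0.1,0,-0.3,0,0,0,-1,-0.1,0,-0.45,0,0,0,-1,0,-0.15,-0.5,0,0,0,-1,0,-0.3,-0.5,0,0,0,-1,0,-0.45,-0.5,0,0,0,-1]'

```text
time: 28.65
position: [0.4908, 0.0666, 0.249]
tool_rot: [-3.135, 0.19, -0.007]
ft_force: [0.9, -0.2, 0.7]
grip_width: 0.005
grip_force: 0.0
```

```bash
python3 d.py d5.png | tail -12; python3 p.py; python3 - <<'E'
from h import *
import cv2
s=cv2.imread("full_s.png")
for a in(-.45,.45):
    u,v=proj("scene",W(25+52*np.sin(a),163,64+52*np.cos(a))); u,v=round(u),round(v); print(a,u,v); print(s[v-3:v+4:2,u-4:u+5:2].tolist())
E
```

```text
328 200 107 [15. 68.] 18 -34
329 200 191 [16. 65.] 20 -40
330 200 187 [16. 62.] 23 -45
331 200 167 [16. 59.] 25 -49
327 201 145 [12. 70.] 14 -32
328 201 255 [12. 67.] 16 -40
329 201 211 [13. 65.] 19 -47
330 201 109 [13. 62.] 21 -51
327 202 146 [ 9. 70.] 12 -41
328 202 247 [ 9. 67.] 14 -49
329 202 111 [10. 64.] 17 -55
328 203 74 [ 7. 67.] 13 -60
28.75 [ 35.579 303.786 248.221] [-0.673 -0.041  0.465  1.803  0.018  1.372 -1.894] [-0.967  0.335  0.214] 0.005157066086952841 0.0
-0.45 293 202
[[[18, 19, 18], [15, 15, 12], [17, 17, 15], [20, 18, 18], [19, 19, 19]], [[19, 15, 15], [16, 13, 12], [15, 12, 12], [20, 20, 19], [17, 18, 17]], [[20, 19, 19], [21, 18, 20], [13, 15, 16], [18, 19, 19], [17, 17, 16]], [[17, 16, 17], [13, 14, 14], [14, 16, 12], [16, 18, 18], [18, 20, 19]]]
0.45 305 196
[[[16, 17, 15], [13, 13, 9], [132, 156, 129], [13, 15, 14], [16, 16, 18]], [[18, 17, 14], [144, 167, 160], [184, 206, 205], [131, 150, 145], [14, 12, 11]], [[18, 16, 18], [113, 132, 132], [133, 153, 154], [93, 107, 106], [19, 19, 20]], [[15, 13, 13], [176, 201, 200], [139, 159, 159], [28, 29, 26], [15, 16, 14]]]
```

```bash
python3 -c "
from bench import ctrl
print(ctrl.close_job())"
```

```text
the job is handed in; nothing more can be done
None
```

The job is handed in at about 29 s on the robot's clock: hood pressed shut (top felt at 122 mm), dial at 6 (camera check; I nudged it back to 5 once while testing the notch and turned it on to 6 again), then the lever thrown to its rear stop; I did not measure the board or bystanders again afterwards.

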